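# Point out the spoiled culture and log it

## Task

The culture tube with the red cap is spoiled: show your colleague which one it is by pointing straight down at its cap with the fingertips, about 2 cm above it, and staying there for at least two seconds. Next point in the same way at the open mouth of the blue waste pot, about 2 cm above the middle of its rim, again for at least two seconds. Then log it by pressing the red key on the grey counter fully down and letting it go. Do not touch or move any tube, the rack or the pots, do not bring the fingertips down close over any other tube (come from high above and leave upwards), and do not press the other keys.

Things in the scene. Friction and masses are not known exactly. Their poses are not given: they have to be found in the camera images.
- tube_red: Glass culture tube with a red cap, standing upright and loose in the rack; tube diameter 20 mm, total height 145 mm. Origin: centre of its underside (6 mm above the bench), z up along the tube.
- tube_red_top (a point): Centre of the top of the red cap (cap diameter 24 mm, 25 mm high), about 151 mm above the bench.
- tube_green: Glass culture tube with a green cap, standing upright and loose in the rack; tube diameter 20 mm, total height 145 mm. Origin: centre of its underside (6 mm above the bench), z up along the tube.
- tube_green_top (a point): Centre of the top of the green cap (cap diameter 24 mm, 25 mm high), about 151 mm above the bench.
- tube_white1: Glass culture tube with a white cap, standing upright and loose in the rack; tube diameter 20 mm, total height 145 mm. Origin: centre of its underside (6 mm above the bench), z up along the tube. There are two tubes with white caps.
- tube_white1_top (a point): Centre of the top of the white cap (cap diameter 24 mm, 25 mm high), about 151 mm above the bench.
- tube_white2: Glass culture tube with a white cap, standing upright and loose in the rack; tube diameter 20 mm, total height 145 mm. Origin: centre of its underside (6 mm above the bench), z up along the tube. There are two tubes with white caps.
- tube_white2_top (a point): Centre of the top of the white cap (cap diameter 24 mm, 25 mm high), about 151 mm above the bench.
- rack: White tube rack fixed to the bench, 100 x 200 x 77 mm (x, y, z) with two rows of four holes, pitch 45 mm, four of them filled with the tubes in any order; the tubes reach 151 mm above the bench. Origin: centre of its underside; y along the rows.
- pot_blue: Blue open plastic waste pot, empty, round, outer mouth diameter 76 mm, 80 mm high, standing loose on the bench. Origin: centre of its underside, z up.
- pot_blue_rim (a point): Centre of the blue pot's open mouth, at rim height (80 mm above the bench).
- pot_white: White open plastic pot of the same size (mouth diameter 76 mm, 80 mm high), loose on the bench. Origin: centre of its underside, z up.
- counter: Grey bench counter, fixed, 110 x 190 x 35 mm (x, y, z), with a dark display strip on its +x side and a row of three round keys, 55 mm apart, along its y: red (+y end), yellow (middle), green (-y end). Origin: centre of its underside.
- red_key_top (a point): Centre of the top face of the red push key (diameter 30 mm) on the counter; about 57 mm above the bench when up; moves down with the key.
- red_key (a joint): Travel of the red key in m: 0 up, 0.006 fully down. Springs back by itself; fully down takes about 5 N.
- yellow_key (a joint): Travel of the yellow key, same kind (0 up, 0.006 down).
- green_key (a joint): Travel of the green key, same kind (0 up, 0.006 down).
Mind the look-alikes: they are no part of the job. Leave any black look-alike of the tube_white2 alone.

How it is judged (in metres and radians):
On the way, in this order (a step that is already met when the one before it is completed fails the run):
1. pointed down at the red cap from just above for 2 s: TCP within 18 mm of its axis, 20 to 70 mm above its top, tool within 30 degrees of straight down (horizontal distance between the grasp point and tube_red_top below 0.018 m and z of the grasp point in the frame of tube_red_top between 0.02 and 0.07 m and angle between the grasp point's own z axis and vertical above 2.6 rad), for 2 s.
2. pointed down at the mouth of the blue pot for 2 s: TCP within 25 mm of its axis, 20 to 70 mm above the rim, tool within 30 degrees of straight down (horizontal distance between the grasp point and pot_blue_rim below 0.025 m and z of the grasp point in the frame of pot_blue_rim between 0.02 and 0.07 m and angle between the grasp point's own z axis and vertical above 2.6 rad), for 2 s.
3. the red key was pressed down by at least 4.5 mm (value of joint red_key above 0.0045 m), for 0.04 s.
At the end, for the whole second after the job is handed in: All tubes and pots stand upright (within 0.15 rad) within 10 mm of where they started, and all three keys are up again (less than 1.5 mm down) (distance of each of tube_red, tube_green, tube_white1, tube_white2, pot_blue, pot_white from where it was at the start of the episode below 0.01 m and angle between each of tube_red, tube_green, tube_white1, tube_white2, pot_blue, pot_white's own z axis and vertical below 0.15 rad and value of joint each of red_key, yellow_key, green_key below 0.0015 m); the robot touches nothing.
It fails at once if a tube, the rack or a pot was touched (contact force between any of the fingers, the arm and rack above 0.3 N or contact force between any of the fingers, the arm and tube_red above 0.3 N or contact force between any of the fingers, the arm and tube_green above 0.3 N or contact force between any of the fingers, the arm and tube_white1 above 0.3 N or contact force between any of the fingers, the arm and tube_white2 above 0.3 N or contact force between any of the fingers, the arm and pot_blue above 0.3 N or contact force between any of the fingers, the arm and pot_white above 0.3 N).
It fails at once if a tube or pot was moved, lifted or tipped (not (distance of tube_red from where it was at the start of the episode below 0.01 m) or not (distance of tube_green from where it was at the start of the episode below 0.01 m) or not (distance of tube_white1 from where it was at the start of the episode below 0.01 m) or not (distance of tube_white2 from where it was at the start of the episode below 0.01 m) or not (distance of pot_blue from where it was at the start of the episode below 0.01 m) or not (distance of pot_white from where it was at the start of the episode below 0.01 m) or not (angle between tube_red's own z axis and vertical below 0.15 rad) or not (angle between tube_green's own z axis and vertical below 0.15 rad) or not (angle between tube_white1's own z axis and vertical below 0.15 rad) or not (angle between tube_white2's own z axis and vertical below 0.15 rad) or not (angle between pot_blue's own z axis and vertical below 0.15 rad) or not (angle between pot_white's own z axis and vertical below 0.15 rad)).
It fails at once if the yellow or the green key was pressed (value of joint any of yellow_key, green_key above 0.003 m).
It fails at once if another tube was pointed at: the TCP came within 18 mm of its axis and less than 60 mm above its cap ((horizontal distance between the grasp point and tube_green_top below 0.018 m and z of the grasp point in the frame of tube_green_top below 0.06 m) or (horizontal distance between the grasp point and tube_white1_top below 0.018 m and z of the grasp point in the frame of tube_white1_top below 0.06 m) or (horizontal distance between the grasp point and tube_white2_top below 0.018 m and z of the grasp point in the frame of tube_white2_top below 0.06 m)).
It also fails if it takes over 54 s, if anything falls off the work surface, if the arm or the gripper's body presses on something with over 40 N, if the wrist force passes 120 N, or if a joint passes its speed limit or range.

## Robot

A 7-joint arm with a two-finger parallel gripper is mounted at the origin on the work surface. World frame = base frame: x ahead of the robot, y to its left, z up, the work surface at z = 0. Lengths are in m, angles in degrees, forces in N, time in s.
With the tool pointing down it reaches from about 0.35 to 0.775 m from the base axis. Payload 3.1 kg.
Tool frame: the origin (TCP) lies between the finger pads, 19 mm behind the fingertips; this is the grasp point; z points along the fingers, y is the line along which they close (so a half turn about z gives the same grasp; the last joint's range is limited). The gripper opens to 85 mm and grips with 20 to 120 N. Pads are 22 mm wide; open, the fingers measure 114 mm over their backs; the gripper's body (76 mm by 85 mm) begins 54 mm behind the grasp point. The pads swing forward as they close: fully open they stand 13 mm farther back than shut.
Start: joints at [62.126, 17.813, 0.802, 86.603, -0.252, 75.585, -1.558], TCP at [0.237, -0.496, 0.25] pointing down, gripper open.
Joint ranges: [-154.91, 154.91], [-16.99, 109.72], [-72.82, 74.43], [7.12, 147.25], [-82.49, 262.49], [11.32, 116.49], [-174.64, 174.64]. Speed limits (degrees/s): [159.86, 159.86, 180, 180, 180, 180, 180].

## Interface

Orientations are given as [roll, pitch, yaw] about the fixed x, y, z axes, in that order (R = Rz(yaw) Ry(pitch) Rx(roll)).
In Python, from station import robot, fingers, vision, workorder, recognise gives the robot as it stands. Calls block until the motion is done:
- robot.move_to(position, orientation): joint-space move of the TCP to a pose.
- robot.line_to(position, orientation=None, velocity=0.15, f_stop=None): straight line of the TCP; orientation=None keeps the orientation; velocity is the mean speed in m/s. With f_stop (N) it stops when the force on the tool has changed by that much, and returns True; else False.
- robot.move_j(angles): joint-space move.
- fingers.gripper_to(opening, force=None): opening from 0.0 (shut) to 1.0 (fully open); force is the grip in N (None keeps the last); returns when the fingers have stopped.
- robot.pause(seconds).
- robot.inverse_kinematics(position, orientation): joint angles nearest the present ones, or None.
- vision.grab_frame(name): name is "side" or "top"; returns the picture (420x560x3 uint8, red, green, blue); there is no depth.
- vision.calibration(name): a dict with "mtx" (3x3 intrinsics, pixels), "extrinsics" (4x4, takes a point from world to camera coordinates). Camera axes: x right, y up, looking along -z (the intrinsics and any distortion apply to the point x, -y, -z); pixel columns grow to the right and rows downward; lengths in m; the calibration is good to about 2 mm. A picture is of the moment at which its call begins. calibration takes no time and is no camera call.
A pose or a line that the arm cannot do raises robot.PlanningError and nothing moves.
- workorder.close_job(): hands the job in; it is judged then, once.
Trained networks look in the newest picture that a camera, given by its name, has taken for a name from the list of things; names that differ only in an ending like _2 or _b are one class to them, and where a whole thing is asked for, a point or a joint stands for the part that bears it (a point fixed in the world has none). Each returns a list of dicts, best first, with "p" (0 to 1); they miss things now and then, are a little off and sometimes report something else, mostly with a low value. They report only what shows in the picture. A call takes as long as a camera call. They do not tell look-alikes from the thing itself.
- recognise(label, camera): "rect" ([centre column, centre row, width, height] in pixels, round what is visible of it).
Readings, each from a call of its own:
- robot.current_time_s(): time.
- robot.current_joint_positions(): joint angles.
- robot.current_dq(): joint speeds.
- robot.current_joint_torque(): joint torques, N m.
- robot.current_tool_pos(): TCP position.
- robot.current_eef_rot(): TCP orientation.
- robot.current_contact_force(): force on the tool from outside, world axes, zero at the start.
- robot.current_torque(): the same for the moment, N m.
- robot.current_finger_gap(): opening from 0.0 (shut) to 1.0 (fully open).
- robot.current_gripper_force(): force on a finger pad.
Only numpy, scipy, OpenCV 4.12 (cv2) and the standard library are available. Lean on these libraries where they do the work, as an engineer would, in place of code of your own. Each camera call takes 0.05 s, during which the arm holds its last target. There are 200 camera calls.

## Working session

There is one attempt and no reset: what is moved stays moved. The work goes in short steps, each a Python script; the robot and the scene stay as the last script left them, time stands still between calls to the robot, and variables do not carry over. Pictures are saved under pics/ and viewed, at most 10 in all, crops included, and the job is handed in when it is done.

```bash
mkdir -p pics
cat > h.py <<'E'
import numpy as np, cv2
from station import robot, fingers, vision, workorder, recognise
def pix2w(cam,u,v,z):
    c=vision.calibration(cam); K=np.array(c["mtx"],float); E=np.array(c["extrinsics"],float)
    d=c.get("dist",None); d=np.zeros(5) if d is None else np.array(d,float)
    x,y=cv2.undistortPoints(np.array([[[u,v]]],float),K,d)[0,0]
    R,t=E[:3,:3],E[:3,3]; o=-R.T@t; r=R.T@np.array([x,-y,-1.])
    return o+r*(z-o[2])/r[2]
E
python3 - <<'E'
from h import *
for c in("top","side"):
    cv2.imwrite(f"pics/{c}1.png",vision.grab_frame(c)[:,:,::-1])
    cal=vision.calibration(c); print(cal.keys()); E=np.array(cal["extrinsics"]); print(c,np.round(cal["mtx"],1).tolist(), (-E[:3,:3].T@E[:3,3]).round(3))
    for l,z in(("tube_red_top",.151),("tube_green_top",.151),("tube_white1_top",.151),("pot_blue_rim",.08),("pot_white",.08),("red_key_top",.057),("counter",.035),("rack",.077)):
        for r in recognise(l,c)[:3]: print(l,np.round(r["p"],2),np.round(r["rect"],1),pix2w(c,*r["rect"][:2],z).round(3))
print(robot.current_time_s(),robot.current_eef_rot())
E
```

```text
dict_keys(['mtx', 'extrinsics'])
top [[392.9, 0.0, 279.8], [0.0, 392.9, 208.1], [0.0, 0.0, 1.0]] [ 0.499 -0.01   0.863]
tube_green_top 0.66 [204.8 213.7  21.5  17.7] [0.549 0.136 0.151]
tube_green_top 0.46 [381.4 266.8  16.6  15.2] [ 0.456 -0.183  0.151]
tube_white1_top 0.67 [354.  267.   12.8  17. ] [ 0.455 -0.134  0.151]
tube_white1_top 0.58 [132.2 210.7  21.2  11.8] [0.554 0.269 0.151]
pot_blue_rim 0.58 [322.4 166.2  35.8  44.5] [ 0.651 -0.085  0.08 ]
pot_white 0.56 [401.4 164.1  45.8  41. ] [ 0.656 -0.244  0.08 ]
pot_white 0.52 [176.1 229.9  21.8  14.6] [0.522 0.207 0.08 ]
red_key_top 0.56 [356.4 268.4  18.5  15.4] [ 0.446 -0.155  0.057]
red_key_top 0.3 [399.8 163.9  41.1  40.1] [ 0.661 -0.247  0.057]
counter 0.93 [378.  257.9  97.2  57.9] [ 0.467 -0.204  0.035]
rack 0.58 [178.4 216.2 109.8  82.2] [0.549 0.204 0.077]
dict_keys(['mtx', 'extrinsics'])
side [[463.0, 0.0, 276.8], [0.0, 463.0, 204.4], [0.0, 0.0, 1.0]] [0.48  0.92  0.747]
tube_red_top 0.82 [282.6 277.1  11.6  54.6] [0.518 0.267 0.151]
tube_green_top 0.59 [273.6 248.2  11.8  31.8] [0.543 0.182 0.151]
tube_green_top 0.22 [323.2 203.7  10.3   6.8] [0.443 0.004 0.151]
pot_blue_rim 0.73 [240.2 213.7  29.4  42.2] [ 0.648 -0.034  0.08 ]
pot_white 0.76 [250.4 181.7  24.9  32.2] [ 0.644 -0.194  0.08 ]
pot_white 0.3 [263.1 294.6   8.9  36. ] [0.557 0.245 0.08 ]
counter 0.87 [314.5 203.3  42.4  50. ] [ 0.46  -0.173  0.035]
counter 0.72 [318.5 182.8  11.3   6.3] [ 0.451 -0.288  0.035]
rack 0.95 [266.8 304.6  86.4  98.9] [0.547 0.269 0.077]
0.9 [ 1.79996376e+02 -2.24715210e-04  2.54880093e+01]
```

View pics/top1.png

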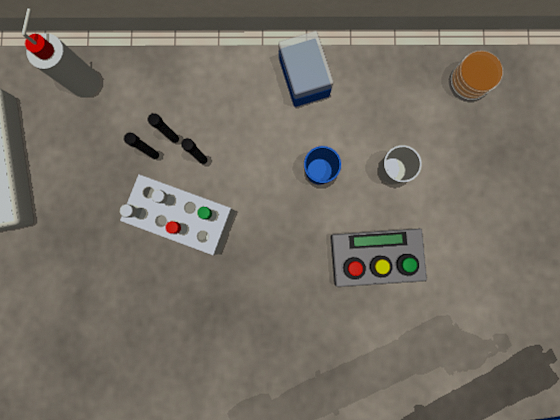

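View pics/side1.png

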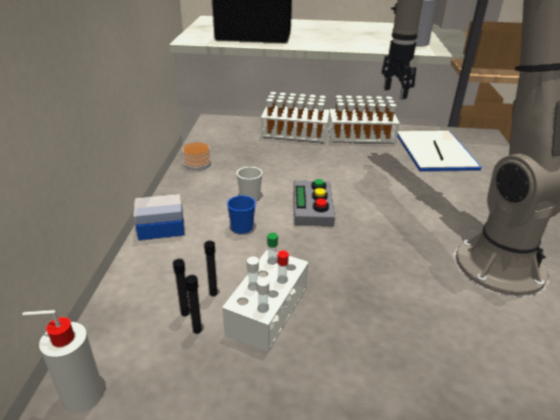

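The top view shows the red cap at about (173,227), green cap (204,213), white caps (158,195) and (127,211), the blue pot at (322,165), the red key at (356,268), and the black look-alike tubes at (130-200,120-150). The side view agrees: red cap (283,259), blue pot (241,214), red key (320,204).

```bash
cat > m.py <<'E'
from h import *
def blob(cam,near,kind,rad=30):
    im=cv2.imread(f"pics/{cam}1.png").astype(int); b,g,r=im[...,0],im[...,1],im[...,2]
    m={'r':(r>110)&(g<70)&(b<70),'b':(b>70)&(r<60)&(b>g+25),'g':(g>r+40)&(g>b+20)}[kind].astype(np.uint8)
    n,l,s,c=cv2.connectedComponentsWithStats(m)
    i=min((i for i in range(1,n) if s[i,4]>15),key=lambda i:np.hypot(*(c[i]-near)))
    return c[i],s[i]
for nm,k,pt,ps,z in(("redcap",'r',(173,227),(283,259),.1385),("greencap",'g',(204,213),(273,240),.1385),("bluepot",'b',(322,165),(241,214),.08),("redkey",'r',(356,268),(320,204),.055)):
    for cam,p in(("top",pt),("side",ps)):
        c,s=blob(cam,p,k); print(nm,cam,c.round(1),s,pix2w(cam,*c,z).round(4))
# pot rim box centre, whites
print(pix2w("top",322.4,165,.08).round(4), pix2w("top",158,196,.15).round(3),pix2w("top",127,211,.15).round(3))
a=cv2.imread("pics/top1.png")
cv2.imwrite("pics/crop1.png",np.hstack([cv2.resize(a[170:262,115:240],None,fx=4,fy=4)[:360,:400],cv2.resize(a[140:290,300:400],None,fx=4,fy=4)[:360,:400]]))
E
python3 m.py
```

```text
redcap top [171.5 227. ] [166 222  12  11 113] [0.5254 0.1997 0.1385]
redcap side [282.5 258. ] [277 251  11  15 134] [0.5235 0.1964 0.1385]
greencap top [203.5 212.4] [198 207  13  12 125] [0.5527 0.141  0.1385]
greencap side [272.1 238.8] [267 232  11  15 118] [0.5506 0.1357 0.1385]
bluepot top [320.2 167.9] [304 146  37  37 665] [ 0.648  -0.0806  0.08  ]
bluepot side [241.2 213.7] [228 196  27  38 826] [ 0.6453 -0.0343  0.08  ]
redkey top [355.2 268.2] [348 261  15  15 168] [ 0.4465 -0.153   0.055 ]
redkey side [320.8 202. ] [316 198  11   9  77] [ 0.4439 -0.1511  0.055 ]
[ 0.6539 -0.0849  0.08  ] [0.582 0.223 0.15 ] [0.554 0.279 0.15 ]
```

View pics/crop1.png

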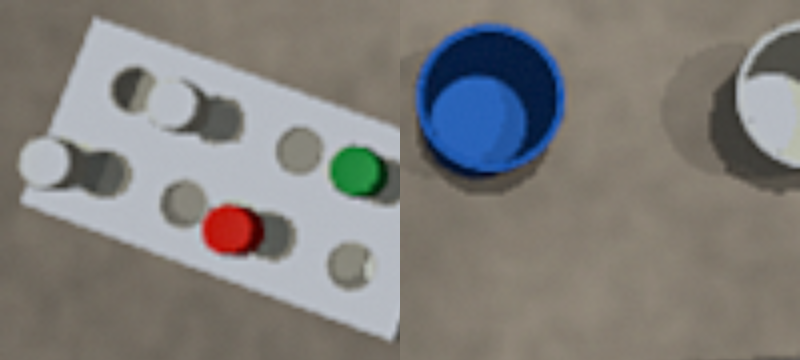

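Measurements from both cameras agree within 3 mm: red cap (0.5245, 0.198), blue rim (0.653, -0.085) and red key (0.446, -0.152). The crop confirms the red cap and the rim circle (centre about (322.5,164.5)).

Run:
```python
from h import *
fingers.gripper_to(0.0)
p=robot.current_tool_pos(); robot.line_to([p[0],p[1],.32],velocity=.2)
def best(pos):
    q=np.array(robot.current_joint_positions()); o=[]
    for y in range(-180,180,15):
        s=robot.inverse_kinematics(pos,[180,0,y])
        if s is not None: o.append((np.abs(np.array(s)-q).max(),y))
    return [180,0,min(o)[1]]
X=[.5245,.198]; o=best([*X,.32]); print(o)
robot.move_to([*X,.32],o); robot.line_to([*X,.193],velocity=.1)
cv2.imwrite("pics/top2.png",vision.grab_frame("top")[:,:,::-1]); s=vision.grab_frame("side"); cv2.imwrite("pics/side2.png",cv2.resize(s[150:350,180:400],None,fx=3,fy=3)[:,:,::-1])
robot.pause(2.6)
print(robot.current_tool_pos(),robot.current_eef_rot(),robot.current_contact_force(),robot.current_time_s())
```

```text
[180, 0, -180]
[0.5244889  0.19799348 0.19298753] [ 1.79999992e+02 -1.05375883e-03  1.79999013e+02] [ 0.13619154  0.85321747 -0.74091497] 8.9417
```

View pics/side2.png

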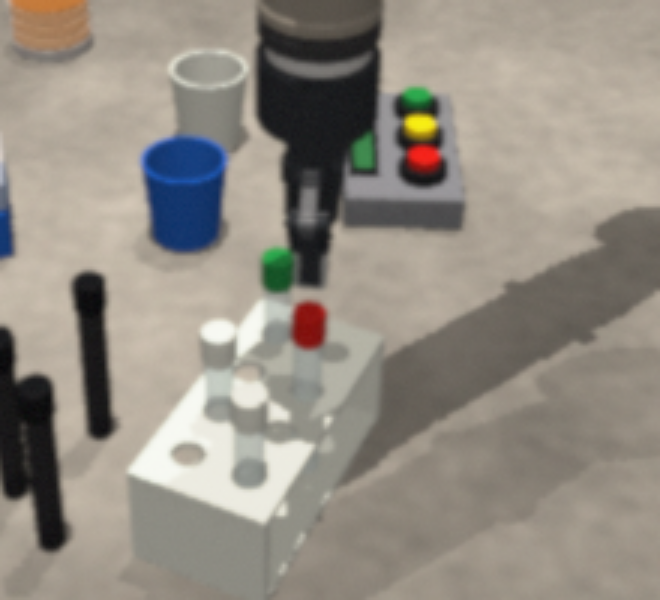

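The fingertips (about (312,285) in the crop) hang just above the red cap (310,305), with nothing touched. Next come the pot and the key.

Run:
```python
from h import *
X=[.5245,.198]; B=[.653,-.085]; K=[.446,-.152]; o=[180,0,180]
robot.line_to([*X,.30],velocity=.15)
robot.move_to([*B,.28],o); robot.line_to([*B,.122],velocity=.1)
s=vision.grab_frame("side"); cv2.imwrite("pics/side3.png",cv2.resize(s[120:260,180:380],None,fx=4,fy=4)[:,:,::-1])
robot.pause(2.6); print(robot.current_tool_pos(),robot.current_contact_force())
robot.line_to([*B,.25],velocity=.15)
robot.move_to([*K,.20],o); robot.line_to([*K,.095],velocity=.1); robot.pause(.3)
s=vision.grab_frame("side"); cv2.imwrite("pics/side4.png",cv2.resize(s[120:260,220:420],None,fx=4,fy=4)[:,:,::-1])
print(robot.current_tool_pos(),robot.current_contact_force(),robot.current_time_s())
```

```text
[ 0.65300524 -0.08499009  0.12202013] [-0.47357979  0.28064335  0.284891  ]
[ 0.44612015 -0.15209906  0.09521992] [-0.04534342 -0.03570353 -0.05442021] 18.825
```

View pics/side3.png

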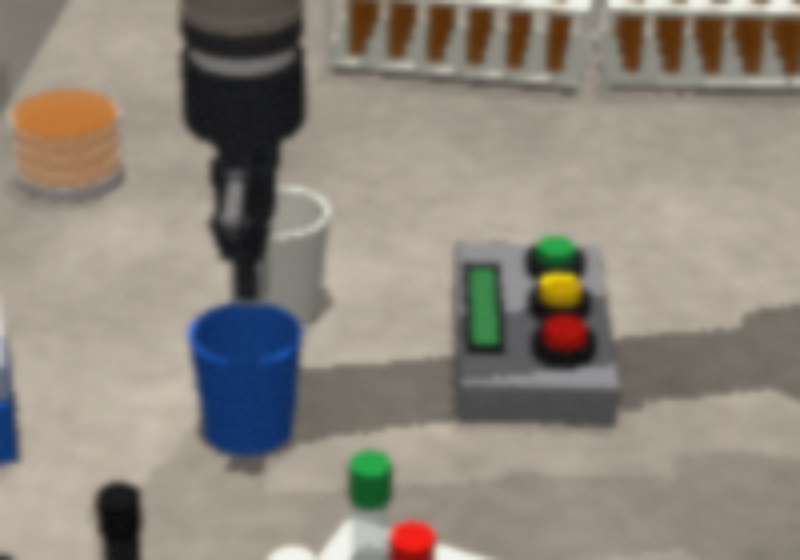

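View pics/side4.png

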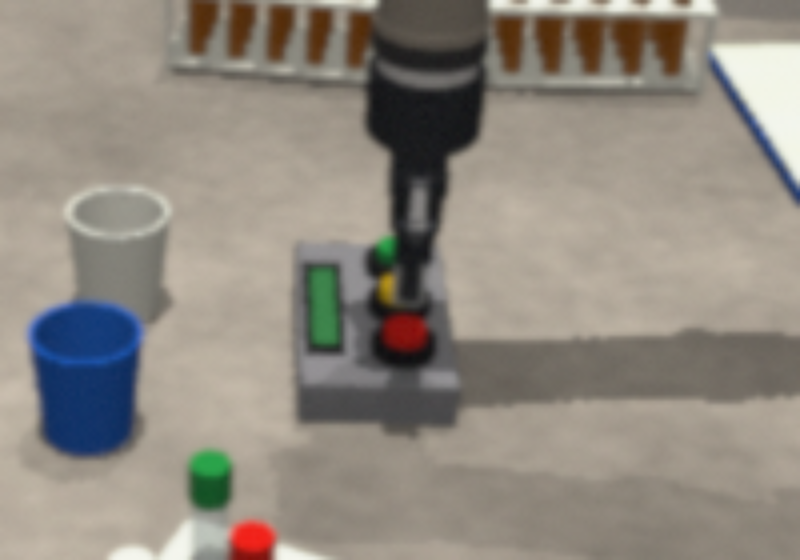

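In these crops the fingers are over the pot mouth (245,295) and then over the red key (407,305 above 405,330). Now I press the key.

Run:
```python
from h import *
K=[.446,-.152]
z0=robot.current_contact_force()[2]
robot.line_to([*K,.077],velocity=.05)
for z in np.arange(.076,.0655,-.001):
    h=robot.line_to([*K,z],velocity=.02,f_stop=14); f=robot.current_contact_force()[2]-z0
    print(round(z,4),robot.current_tool_pos()[2].round(4),round(f,2),h)
    if h or f>11: break
robot.pause(.3); print(robot.current_contact_force())
robot.line_to([*K,.2],velocity=.1); robot.pause(.5)
s=vision.grab_frame("side"); cv2.imwrite("pics/side5.png",cv2.resize(s[120:350,200:440],None,fx=2.5,fy=2.5)[:,:,::-1])
print(robot.current_contact_force(),robot.current_time_s())
```

```text
0.076 0.0761 -0.59 False
0.075 0.0752 1.88 False
0.074 0.0741 1.2 False
0.073 0.0731 2.55 False
0.072 0.0721 3.88 False
0.071 0.0711 3.67 False
0.07 0.0701 4.93 False
0.069 0.0698 9.54 False
0.068 0.0696 17.57 False
[-3.89160589  0.35770079 16.29307899]
[0.32761615 0.33038606 0.49381048] 23.9
```

View pics/side5.png

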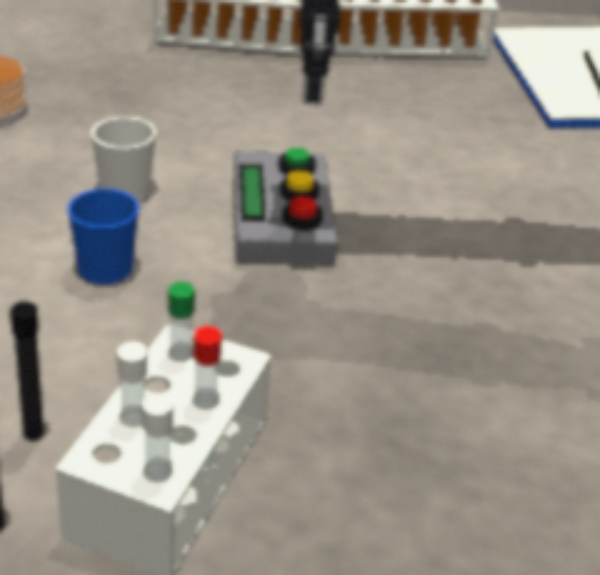

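The key bottomed out: the force rose sharply past 5 N at 6 mm of travel. The picture shows the red key (303,210) up again and all tubes and pots standing, with the arm clear.

```bash
python3 -c "
from h import *
print(workorder.close_job())"
```

```text
the job is handed in; nothing more can be done
None
```

I pointed at the red-capped tube and then the blue pot's mouth for 2.6 s each, pressed the red key fully down and released it, and handed the job in with all tubes and pots still standing; no verdict was returned.

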